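# Set a straightedge fence against two datum posts and weight it down

## Task

On the steel plate of the repair bench, take the straightedge by its grip and slide it flat along the plate, without lifting it, until its yellow-lined edge bears against both brass posts at once; press it home lightly, never hard. Then stand the brass weight softly on the blue square of the straightedge so the fence stays put, still touching both posts, and let go. Leave the jar, the meter and the screwdriver where they are.

Things in the scene. Friction and masses are not known exactly. Their poses are not given: they have to be found in the camera images.
- plate: Fixed dark steel set-up plate, 300 x 420 x 10 mm (its x, y, z), lying on the bench; its top is 10 mm above the bench. Origin: centre of its underside. It sits turned by up to about 10 degrees.
- post_a_top (a point): Centre of the top of the fixed brass datum post on the plate's +y half: upright, round, 12 mm in diameter, 16 mm tall, standing on the plate (top 26 mm above the bench), red dot on top. Where the posts stand differs each time, so the line through them is usually skew to the plate.
- post_b_top (a point): The same for the other, equal post, on the plate's -y half, 140 to 190 mm from the first.
- edge_grip (a point): Middle of the straightedge's black grip, an upright block 14 mm thick (x), 44 mm long (y), 42 mm tall (6 to 48 mm above the plate) on the bar's centre; this point is 28 mm above the plate, 38 mm above the bench. +x points across the bar to the yellow-lined working edge, +y along the bar to the half with the blue square. Gripped firmly the bar hardly turns in the hand; with the fingers a few mm slack it can pivot. Hold or push it low, or the light bar tips.
- straightedge: Loose flat aluminium bar, 44 mm wide (x), 270 mm long (y), 6 mm thick, about 0.2 kg, flat on the plate; origin at the centre of its underside. The working edge is 22 mm from the grip's centre and faces the posts at the start, so a touching post's axis is 28 mm from the grip's centre along the bar's +x.
- post_a: The first brass post; origin at the centre of its foot, on the plate. The posts are rigid but delicate: more than 5 N from the straightedge on either one spoils the set-up; a centred push of 4 to 5 N beyond the 1 to 2 N of drag, the bar free to pivot, given twice (drag uses up the first on one side), seats it with 0.6 N or more on each.
- post_b: The second brass post, alike; origin at the centre of its foot, on the plate.
- weight_mark (a point): Centre of the blue 34 mm square on the top face of the straightedge, 75 mm along its +y and 4 mm towards -x from the grip's centre, 6 mm above the plate.
- weight_mid (a point): Centre (half-way up) of the loose brass weight: upright cylinder 32 mm in diameter, 45 mm tall, about 0.3 kg, with a dark band near its foot, standing on the bench to the left or right of the plate.
- weight: The weight itself; origin at the centre of its foot. It must be set down softly, not dropped: over the straightedge and within 7 mm of it, it may not move faster than 0.3 m/s.
- jar: Bystander: closed jar with blue cap, 52 mm in diameter, 60 mm tall, on the other side of the plate from the weight.
- meter: Bystander: orange and black multimeter lying on the bench to the right (-y) of the plate, 75 x 150 x 42 mm.
- driver: Bystander: screwdriver 160 mm long lying on the bench to the left (+y) of the plate, red handle.
There are look-alikes about, which are no part of the job. What is meant by the weight is not pink, and is the smaller of those in its own colour.

How it is judged (in metres and radians):
On the way, in this order (a step that is already met when the one before it is completed fails the run):
1. the straightedge lies flat and bears on both posts at once, with at least 0.6 N on each, its yellow-lined edge against them (contact force between straightedge and post_a above 0.6 N and contact force between straightedge and post_b above 0.6 N and x of post_a_top in the frame of edge_grip between 0.0262 and 0.0298 m and y of post_a_top in the frame of edge_grip between -0.132 and 0.132 m and x of post_b_top in the frame of edge_grip between 0.0262 and 0.0298 m and y of post_b_top in the frame of edge_grip between -0.132 and 0.132 m and angle between edge_grip's own z axis and vertical below 0.06 rad and height (world z) of edge_grip below 0.042 m), for 0.2 s.
2. the weight stands on the blue square while the edge still touches both posts (horizontal distance between weight_mid and weight_mark below 0.012 m and z of weight_mid in the frame of weight_mark between 0.019 and 0.026 m and angle between weight_mid's own z axis and vertical below 0.06 rad and x of post_a_top in the frame of edge_grip between 0.0262 and 0.0298 m and y of post_a_top in the frame of edge_grip between -0.132 and 0.132 m and x of post_b_top in the frame of edge_grip between 0.0262 and 0.0298 m and y of post_b_top in the frame of edge_grip between -0.132 and 0.132 m), for 0.2 s.
At the end, for the whole second after the job is handed in: The straightedge lies flat on the plate with its yellow-lined edge within 1.8 mm of touching both posts; the weight stands upright on it with its centre within 12 mm of the centre of the blue square; everything is released and at rest (all of step 2 and angle between edge_grip's own z axis and vertical below 0.03 rad and height (world z) of edge_grip below 0.041 m and contact force between the fingers and anything else below 0.2 N and linear speed of each of straightedge, weight below 0.01 m/s).
It fails at once if the straightedge is pushed against a post with more than 5 N (contact force between straightedge and post_a above 5 N or contact force between straightedge and post_b above 5 N).
It fails at once if the straightedge is lifted (its grip rises more than about 10 mm) or tipped (height (world z) of edge_grip above 0.048 m or angle between edge_grip's own z axis and vertical above 0.2 rad).
It fails at once if the weight is dropped or banged onto the straightedge (faster than 0.3 m/s within 7 mm of its top) (linear speed of weight above 0.3 m/s and z of weight_mid in the frame of weight_mark below 0.0295 m and horizontal distance between weight_mid and weight_mark below 0.04 m).
It fails at once if the jar, the meter or the screwdriver is moved more than 15 mm (distance of any of jar, meter, driver from where it was at the start of the episode above 0.015 m).
It also fails if it takes over 72 s, if anything falls off the work surface, if the arm or the gripper's body presses on something with over 40 N, if the wrist force passes 120 N, or if a joint passes its speed limit or range.

## Robot

A 6-joint arm with a two-finger parallel gripper is mounted at the origin on the work surface. World frame = base frame: x ahead of the robot, y to its left, z up, the work surface at z = 0. Lengths are in mm, angles in rad, forces in N, time in s.
With the tool pointing down it reaches from about 275 to 975 mm from the base axis. Payload 8.4 kg.
Tool frame: the origin (TCP) lies between the finger pads; the fingertips stand 19 mm ahead of it and the grasp point (between the pads) is the TCP; z points along the fingers, y is the direction in which the jaws open and shut (so a half turn about z gives the same grasp; the last joint's range is limited). The gripper opens to 92 mm and grips with 3 to 60 N. Pads are 20 mm wide; open, the fingers measure 128 mm over their backs; the gripper's body (75 mm by 189 mm) begins 69 mm behind the grasp point.
Start: joints at [-0.002, 0.353, 1.633, -0, 1.155, -0.002], TCP at [625.002, -0, 233.583] pointing down, gripper open.
Joint ranges: [-2.63, 2.63], [-0.92, 2.1], [0.06, 2.66], [-1.3, 4.44], [0, 2.69], [-3.02, 3.02]. Speed limits (rad/s): [2.22, 2.22, 2.79, 3.14, 3.14, 3.14].

## Interface

Orientations are given as a rotation vector (axis times angle).
In Python, from bench import manip, cams, workorder gives the robot as it stands.
- The arm moves only by the tool play_rows, never from a script. Its argument "increments" is a list that holds one entry, the list of rows, each a list of 7 numbers: the shift along the tool's x, y, z in mm, then the turn, a rotation vector about the tool's x, y, z in degrees, then the finger opening in mm, from 0 to 91.9. In form: [[[dx, dy, dz, wx, wy, wz, grip], ...]]. A call has 1 to 8 rows; each row shifts and turns the commanded pose from where the row before left it, along the tool's axes as they then stand; what a row does not reach is not made up. A row lasts 1/8 s, in which the tool goes at most 62.5 mm and 10.7 degrees, less where a joint would pass 70% of its speed; a pose out of reach is approached as far as the arm can. A call with a gripper value outside its range is refused whole. The fingers move at their own pace and stop on an object; "newtons" is the grip in N (left out, the last holds). Time passes only in rows, so rows that do not move let the fingers close. It gives the time, the measured TCP pose, the force and the opening at its end, in the units of the state.
- manip.get_obs(): the state, without advancing time (a new reading comes with each control period).
- cams.camera(name): name is "scene" or "side" or "wrist"; returns the picture (384x512x3 uint8, red, green, blue); there is no depth.
- cams.calibration(name): a dict with "fx", "fy", "cx", "cy" (pixels), "dist_coeffs" ([k1, k2, p1, p2, k3] as OpenCV has them; the pictures are not rectified), "T" (4x4, takes a point from camera to world coordinates); the wrist camera has in their place "T_tool_cam" (4x4, takes a point from camera to tool coordinates, whose origin is the TCP and whose axes are the flange's). Camera axes: x right, y down, z forward; pixel columns grow to the right and rows downward; lengths in mm; the calibration is good to about 2 mm. A picture is of the moment at which its call begins: read the wrist's pose just before it. calibration takes no time and is no camera call.
- workorder.finish_job(): hands the job in, once; it reports no verdict.
The state is a dict: "t": time; "joint_pos": joint angles; "joint_velocities": joint speeds; "joint_torque": joint torques, N m; "position": TCP position; "tcp_rot": TCP orientation; "contact_force": force on the tool from outside, world axes, zero at the start; "moment": the same for the moment, N m; "gripper_width": finger opening in mm.
Only numpy, scipy, OpenCV 4.12 (cv2) and the standard library are available. Lean on these libraries where they do the work, as an engineer would, in place of code of your own. Each camera call takes 0.05 s, during which the arm holds its last target.

## Working session

There is one attempt and no reset: what is moved stays moved. The work goes in short steps, Python scripts to look and compute and a tool call to move; the robot and the scene stay as the last step left them, time stands still between calls to the robot, and variables do not carry over. Pictures are saved under pics/ and viewed, and the job is handed in when it is done.

Besides the shell and the picture viewer there is one more tool, called as name(argument=value, ...), one argument or row to a line, values as JSON. play_rows: Moves the arm, as the interface text tells. Its arguments: {"type":"object","properties":{"increments":{"type":"array","items":{"type":"array","items":{"type":"array","items":{"type":"number"}}}},"newtons":{"type":"number"}},"required":["increments"]}

```bash
ls; mkdir -p pics; python3 - <<'E'
from bench import manip, cams, workorder
import cv2, numpy as np
o=manip.get_obs()
print({k:np.round(v,3).tolist() for k,v in o.items()})
for n in ["scene","side","wrist"]:
    im=cams.camera(n); cv2.imwrite(f"pics/{n}0.png",im[:,:,::-1])
    c=cams.calibration(n); print(n,{k:np.round(v,4).tolist() for k,v in c.items()})
E
```

```text
pics
{'t': 0.0, 'joint_pos': [-0.002, 0.354, 1.634, 0.0, 1.155, -0.002], 'joint_velocities': [0.0, -0.001, 0.0, -0.0, -0.0, -0.001], 'joint_torque': [-0.002, -59.385, -33.422, 0.069, 0.023, -0.0], 'position': [624.494, 0.029, 232.851], 'tcp_rot': [-2.221, -2.221, 0.002], 'contact_force': [0.465, -0.648, -0.097], 'moment': [0.054, 0.007, 0.029], 'gripper_width': 91.741}
scene {'fx': 365.6159, 'fy': 365.6159, 'cx': 255.6295, 'cy': 195.3046, 'dist_coeffs': [-0.0355, 0.0, 0.0, 0.0, 0.0], 'T': [[0.7567, 0.4315, -0.4911, 1022.2113], [0.6538, -0.5053, 0.5633, -499.697], [-0.005, -0.7473, -0.6644, 665.9293], [0.0, 0.0, 0.0, 1.0]]}
side {'fx': 484.4257, 'fy': 484.4257, 'cx': 248.6375, 'cy': 191.7509, 'dist_coeffs': [-0.1545, 0.0, 0.0, 0.0, 0.0], 'T': [[-0.8021, -0.389, 0.4531, -54.5798], [-0.5971, 0.5092, -0.6198, 840.2875], [0.0104, -0.7677, -0.6407, 874.4797], [0.0, 0.0, 0.0, 1.0]]}
wrist {'fx': 301.1619, 'fy': 301.1619, 'cx': 254.1892, 'cy': 186.5696, 'dist_coeffs': [-0.0758, 0.0, 0.0, 0.0, 0.0], 'T_tool_cam': [[-0.0001, -0.9636, -0.2674, 75.6458], [1.0, -0.0002, 0.0003, 0.3459], [-0.0004, -0.2674, 0.9636, -150.9763], [0.0, 0.0, 0.0, 1.0]]}
```

View pics/scene0.png

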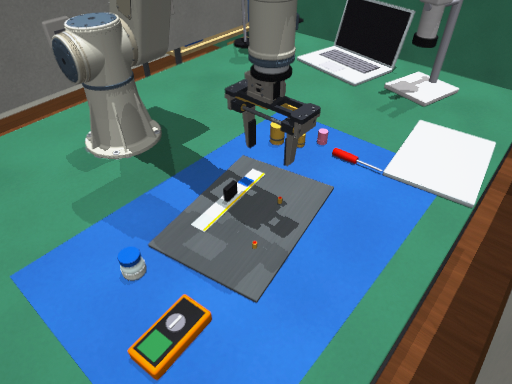

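View pics/side0.png

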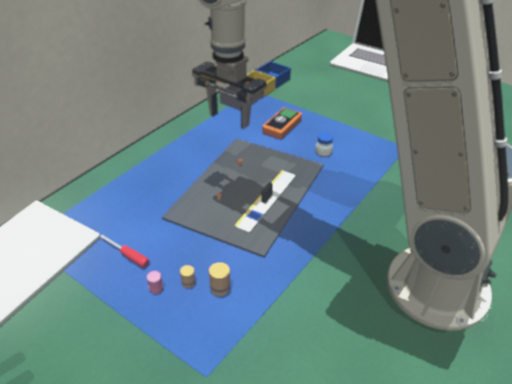

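View pics/wrist0.png

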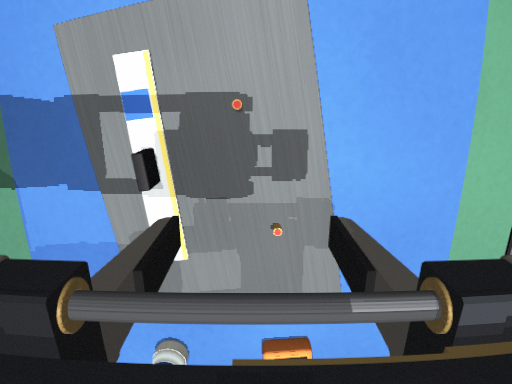

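The wrist view shows the post dots at (237,104) and (278,232), the grip at (146,170) and the blue square at (137,103). For the weight, the side view offers a pink cylinder (155,282), a small brass one (187,275) and a large brass one (219,279). By the description it's the small brass one at (187,275). I'll measure it and check it in a crop.

```bash
cat > h.py <<'E'
from bench import manip, cams
import numpy as np, cv2
from scipy.spatial.transform import Rotation as R
def tool():
    o=manip.get_obs(); T=np.eye(4); T[:3,:3]=R.from_rotvec(o['tcp_rot']).as_matrix(); T[:3,3]=o['position']; return T
def shot(n,name=None):
    T=tool(); im=cams.camera(n)
    if name: cv2.imwrite(f"pics/{name}.png",im[:,:,::-1])
    return im,pose(n,T)
def pose(n,Tt=None):
    c=cams.calibration(n); return np.array(c['T']) if 'T' in c else (Tt if Tt is not None else tool())@np.array(c['T_tool_cam'])
def ray(n,uv,T):
    c=cams.calibration(n);K=np.array([[c['fx'],0,c['cx']],[0,c['fy'],c['cy']],[0,0,1]])
    p=cv2.undistortPoints(np.array(uv,float).reshape(-1,1,2),K,np.array(c['dist_coeffs'])).reshape(-1,2)
    d=np.c_[p,np.ones(len(p))]@T[:3,:3].T
    return T[:3,3],d
def onz(n,uv,z,T):
    o,d=ray(n,uv,T); return o+d*((z-o[2])/d[:,2:3])
def tri(rs):
    A=np.zeros((3,3));b=np.zeros(3)
    for o,d in rs:
        d=d/np.linalg.norm(d);P=np.eye(3)-np.outer(d,d);A+=P;b+=P@o
    x=np.linalg.solve(A,b); return x,[float(np.linalg.norm((np.eye(3)-np.outer(d,d)/(d@d))@(x-o))) for o,d in rs]
def blobs(mask,mn=4):
    n,l,s,c=cv2.connectedComponentsWithStats(mask.astype(np.uint8))
    return [(s[i,4],c[i].round(2).tolist(),s[i,:4].tolist()) for i in range(1,n) if s[i,4]>=mn]
def reds(im):
    h=cv2.cvtColor(im,cv2.COLOR_RGB2HSV); return blobs(((h[...,0]<9)|(h[...,0]>172))&(h[...,1]>170)&(h[...,2]>110),3)
E
python3 - <<'E'
from h import *
for n in ["scene","side","wrist"]:
    im=cv2.imread(f"pics/{n}0.png")[:,:,::-1].copy(); T=pose(n)
    print(n)
    for a,c,b in reds(im): print(a,c,b,onz(n,c,26,T).round(1).tolist())
    h=cv2.cvtColor(im,cv2.COLOR_RGB2HSV)
    if n=='wrist':
        print("yel",[(a,c,b) for a,c,b in blobs((abs(h[...,0].astype(int)-28)<6)&(h[...,1]>120)&(h[...,2]>90),30)])
im=cv2.imread("pics/side0.png"); cv2.imwrite("pics/sc.png",cv2.resize(im[240:310,110:260],None,fx=5,fy=5,interpolation=cv2.INTER_CUBIC))
im=cv2.imread("pics/wrist0.png"); cv2.imwrite("pics/wc.png",cv2.resize(im[30:270,80:320],None,fx=2.5,fy=2.5,interpolation=cv2.INTER_CUBIC))
T=pose('side')
print('feet z0',onz('side',[(187,285),(219,293),(155,291)],0,T).round(1).tolist())
E
```

```text
scene
167 [344.83, 154.66] [333, 148, 25, 15] [[633.1, 356.9, 26.0]]
5 [279.8, 197.4] [279, 197, 3, 2] [[602.7, 77.7, 26.0]]
7 [254.0, 241.71] [253, 241, 3, 3] [[651.7, -81.5, 26.0]]
side
wrist
31 [236.42, 103.94] [234, 101, 6, 7] [[604.4, 75.2, 26.0]]
yel [(np.int32(74), [154.62, 103.86], [152, 95, 7, 18]), (np.int32(239), [166.07, 163.89], [158, 131, 17, 66])]
feet z0 [[476.6, 349.1, -0.0], [403.5, 322.2, -0.0], [522.7, 407.1, 0.0]]
```

View pics/sc.png

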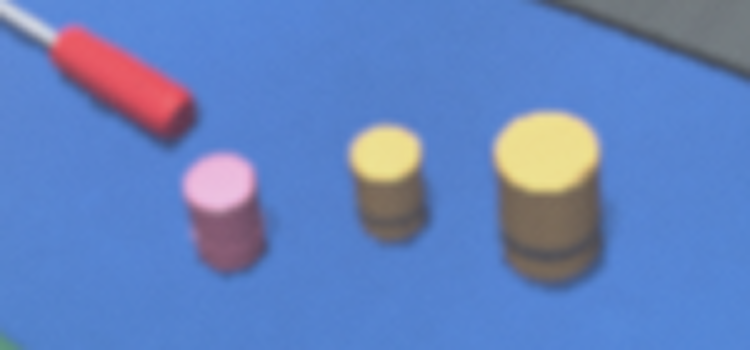

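View pics/wc.png

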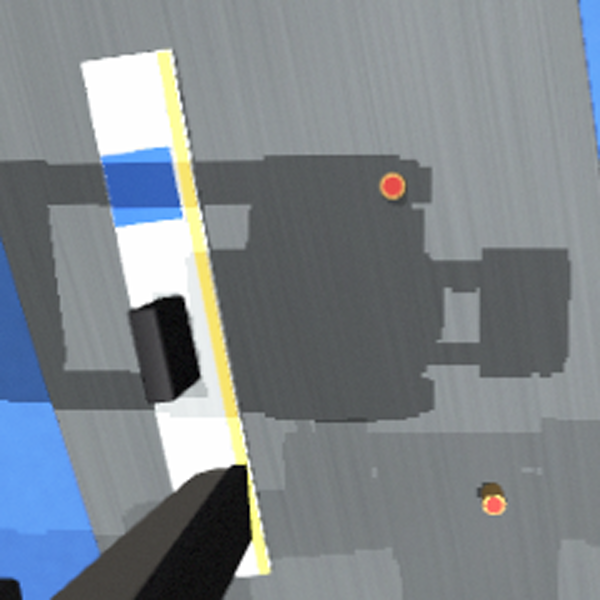

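The crop confirms it: the small brass cylinder with the dark band, beside a larger brass one and a pink one. Next I'll work out the geometry.

```bash
python3 - <<'E'
from h import *
T=pose('wrist')
Tw=T
p=onz('wrist',[(112.8,55.2),(149.2,50),(188,258.8)],16,T); print('corners TL TR BR',p.round(1).tolist())
d=p[1]-p[2]; print('len',np.linalg.norm(d),'ang',np.degrees(np.arctan2(d[1],d[0])))
u=d/np.linalg.norm(d); n=np.array([u[1],-u[0],0]); c=(p[1]+p[2])/2-22*n; print('grip est',c)
# grip top face corners crop (131,308),(182,295),(199,381)?,(160,402)
q=onz('wrist',[(237,104),(277.6,231.9)],26,T);print('posts wrist',q.round(1).tolist()); d2=q[0]-q[1];print(np.linalg.norm(d2),np.degrees(np.arctan2(d2[1],d2[0])))
s=onz('scene',[(279.8,197.8),(254.0,242)],26,pose('scene'));print('scene',s.round(1).tolist()); d2=s[0]-s[1];print(np.degrees(np.arctan2(d2[1],d2[0])))
# weight top: side centre crop (386,153)/5+ (110,240); foot
print('weight top side',onz('side',[(110+386/5,240+153/5)],45,pose('side')))
im=cv2.imread("pics/scene0.png"); cv2.imwrite("pics/scc.png",cv2.resize(im[110:160,255:340],None,fx=8,fy=8,interpolation=cv2.INTER_CUBIC))
im=cv2.imread("pics/side0.png"); cv2.imwrite("pics/scd.png",cv2.resize(im[140:250,190:310],None,fx=5,fy=5,interpolation=cv2.INTER_CUBIC))
E
```

```text
corners TL TR BR [[460.0, 132.5, 16.0], [503.8, 137.0, 16.0], [534.2, -129.2, 16.0]]
len 267.96108933825604 ang 96.50254730815001
grip est [497.12776516   1.402848    16.        ]
posts wrist [[605.1, 75.1, 26.0], [655.1, -84.4, 26.0]]
167.15736771651578 107.40929316567653
scene [[603.7, 76.4, 26.0], [652.2, -82.2, 26.0]]
107.03096759969355
weight top side [[476.68587741 343.2145818   45.        ]]
```

View pics/scc.png

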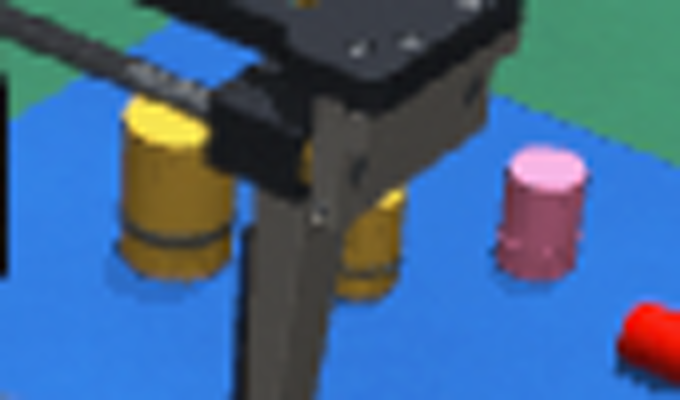

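View pics/scd.png

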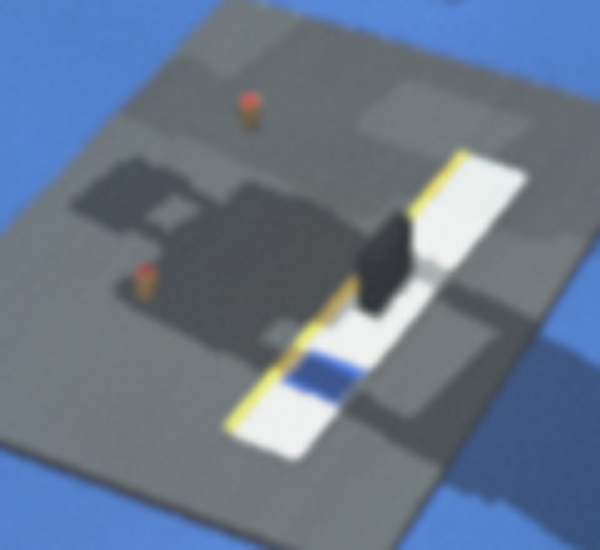

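play_rows(
  increments=[
    [[0.5,-42.5,30,0,0,0,50],[0.5,-42.5,30,0,0,0,50],[0.5,-42.5,30,0,0,0,50],[0,0,10,0,0,-6.5,50],[0,0,0,0,0,0,50],[0,0,0,0,0,0,50]],
  ],
)

```text
t: 0.9
position: [498.4, 1.5, 134.1]
tcp_rot: [2.094, 2.341, 0.001]
contact_force: [0.0, 0.5, 0.1]
gripper_width: 50.5
```

```bash
python3 - <<'E'
from h import *
o=manip.get_obs();print(o['t'],o['position'],o['tcp_rot'],o['contact_force'])
im,T=shot('wrist','w1'); np.save('w1.npy',T)
cv2.imwrite('pics/w1b.png',cv2.resize(im[:,:,::-1],(800,600),interpolation=cv2.INTER_CUBIC))
h=cv2.cvtColor(im,cv2.COLOR_RGB2HSV)
print(reds(im))
im2,T2=shot('scene','s1'); print(reds(im2))
shot('side','d1')
E
```

```text
0.9 [498.42916788   1.51833882 134.14491396] [2.09403884e+00 2.34079207e+00 1.19665758e-03] [0.01216717 0.45635906 0.06592262]
[]
[(np.int32(168), [344.86, 154.65], [333, 148, 25, 15]), (np.int32(5), [279.8, 197.4], [279, 197, 3, 2]), (np.int32(6), [254.0, 241.5], [253, 241, 3, 2])]
```

View pics/w1b.png

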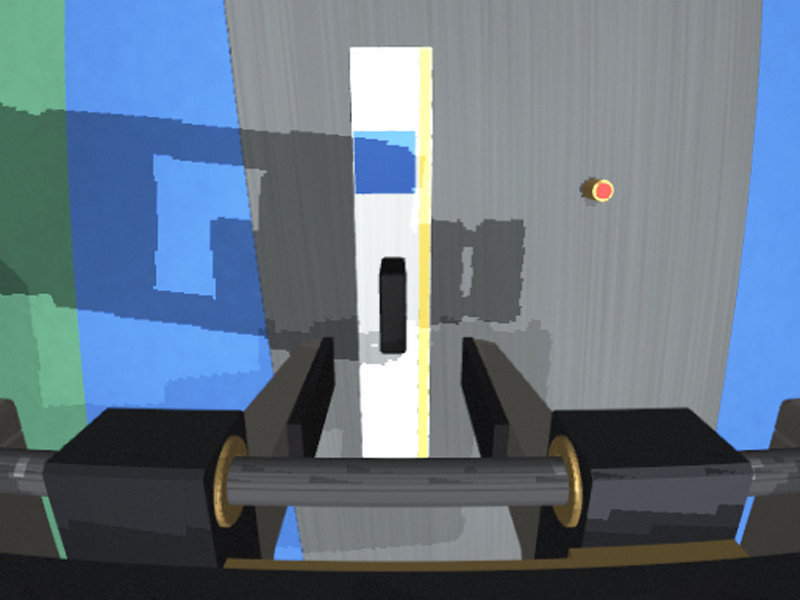

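```bash
python3 - <<'E'
from h import *
T=np.load('w1.npy'); s=384/600
g=onz('wrist',np.array([(380,274),(405,274),(406,353),(380,353)])*s,58,T); print(g.round(1).tolist(), g.mean(0))
e=onz('wrist',np.array([(432.5,47),(430,457),(350,47)])*s,16,T); print(e.round(1).tolist()); d=e[0]-e[1]; a=np.degrees(np.arctan2(d[1],d[0]));print(a)
u=d/np.linalg.norm(d); n=np.array([u[1],-u[0],0]); print('edge point at centre', e[0]-135*u-22*n)
print('postA',onz('wrist',np.array([(602,190)])*s,26,T))
print('blue',onz('wrist',np.array([(355,131),(416,131),(416,194),(356,194)])*s,16,T).mean(0), 'tool',tool()[:3,:3].round(3).tolist())
E
```

```text
[[488.1, 22.1, 58.0], [500.4, 23.4, 58.0], [505.8, -18.4, 58.0], [492.4, -19.9, 58.0]] [496.68696383   1.78875557  58.        ]
[[502.6, 137.9, 16.0], [533.3, -108.6, 16.0], [459.3, 133.1, 16.0]]
97.09107510764152
edge point at centre [497.46120365   1.23333544  16.        ]
postA [[603.995312    75.15749749  26.        ]]
blue [484.42643031  75.36667793  16.        ] tool [[-0.112, 0.994, 0.001], [0.994, 0.112, 0.0], [-0.0, 0.001, -1.0]]
```

play_rows(
  increments=[
    [[0,-1.4,30,0,0,-0.5,50],[0,0,30,0,0,0,40],[0,0,25,0,0,0,36],[0,0,9.5,0,0,0,30],[0,0,0,0,0,0,24],[0,0,0,0,0,0,20]],
  ],
  newtons=15,
)

```text
t: 1.8
position: [496.9, 1.3, 40.0]
tcp_rot: [2.081, 2.352, 0.002]
contact_force: [0.0, -0.4, -1.0]
gripper_width: 20.1
```

```bash
python3 - <<'E'
from h import *
o=manip.get_obs();print(o['t'],o['position'],o['tcp_rot'],o['contact_force'],o['gripper_width'])
im,T=shot('wrist'); cv2.imwrite('pics/w2b.png',cv2.resize(im[:,:,::-1],(800,600),interpolation=cv2.INTER_CUBIC))
E
```

```text
1.8 [496.89157746   1.33756367  39.97077506] [2.08120452e+00 2.35188276e+00 1.51277322e-03] [ 0.02340421 -0.4184262  -1.02452419] 20.146724058304038
```

View pics/w2b.png

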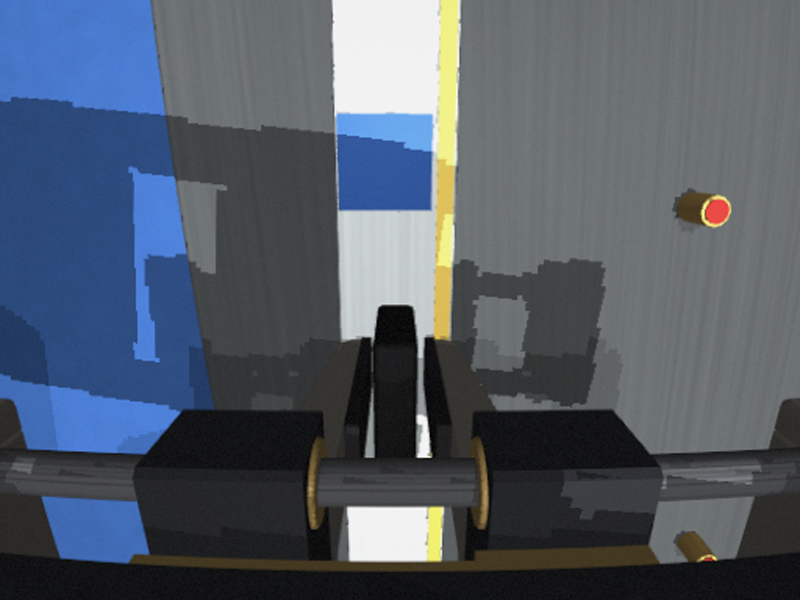

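play_rows(
  increments=[
    [[0,0,0,0,0,0,12],[0,0,0,0,0,0,12],[0,0,0,0,0,0,12],[0,0,0,0,0,-5.1,12],[0,0,0,0,0,-5.1,12],[-4,10,0,0,0,0,12],[-8,15,0,0,0,0,12],[-8,15,0,0,0,0,12]],
  ],
)

```text
t: 2.85
position: [540.2, -5.9, 39.5]
tcp_rot: [-1.864, -2.528, 0.001]
contact_force: [-5.8, 0.7, 10.5]
gripper_width: 14.0
```

play_rows(
  increments=[
    [[-8,15,0,0,0,0,12],[-8,15,0,0,0,0,12],[-8,10,0,0,0,0,12],[0,6,0,0,0,0,12],[0,0,0,0,0,0,12]],
  ],
)

```text
t: 3.48
position: [592.2, -15.6, 39.5]
tcp_rot: [1.864, 2.528, 0.0]
contact_force: [-0.7, -1.4, 4.0]
gripper_width: 13.8
```

```bash
python3 - <<'E'
from h import *
o=manip.get_obs();print(o['t'],o['position'],o['tcp_rot'],o['contact_force'],o['gripper_width'],tool()[:3,:3].round(3).tolist())
im,T=shot('wrist'); np.save('w3.npy',T); cv2.imwrite('pics/w3b.png',cv2.resize(im[:,:,::-1],(800,600),interpolation=cv2.INTER_CUBIC))
im,T=shot('scene'); print(reds(im)); cv2.imwrite('pics/s3.png',cv2.resize(im[150:280,180:330,::-1],None,fx=5,fy=4.6,interpolation=cv2.INTER_CUBIC))
E
```

```text
3.475 [592.17979214 -15.63798662  39.49403233] [1.86359112e+00 2.52803366e+00 1.91048932e-04] [-0.73017991 -1.35528284  3.98532157] 13.842467633375156 [[-0.296, 0.955, 0.001], [0.955, 0.296, -0.0], [-0.001, 0.001, -1.0]]
[(np.int32(164), [344.71, 154.51], [333, 148, 25, 14]), (np.int32(7), [254.0, 241.71], [253, 241, 3, 3])]
```

View pics/w3b.png

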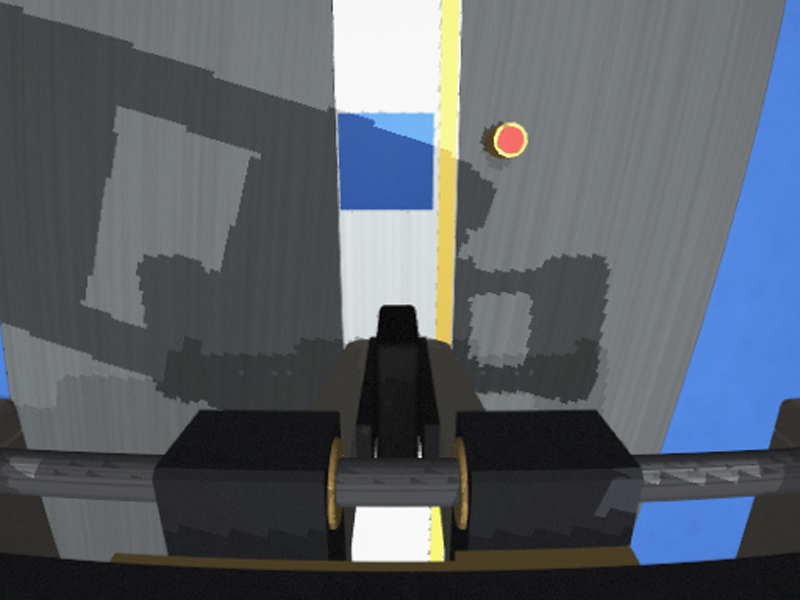

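View pics/s3.png

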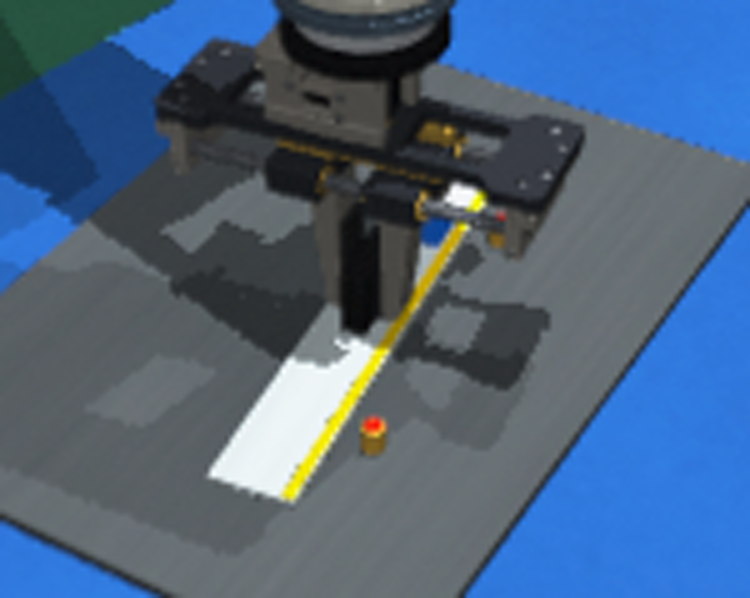

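```bash
python3 - <<'E'
from h import *
T=np.load('w3.npy'); s=384/600; Tt=tool()
def tf(p): return ((np.linalg.inv(Tt)@np.c_[p,np.ones(len(p))].T).T)[:,:3].round(1).tolist()
A=onz('wrist',np.array([(510.5,139.5)])*s,26,T); print('A',A,tf(A))
e=onz('wrist',np.array([(460,5),(456,150),(453.5,330)])*s,16,T); print('edge',tf(e))
e=onz('wrist',np.array([(445,560)])*s,16,T); print('edge',tf(e))
B=onz('scene',[(254.0,241.9)],26,pose('scene')); print('B scene',B,tf(B))
B=np.array([[655.1,-84.4,26]]);print(tf(B))
print('edge scene',tf(onz('scene',np.array([(290,493),(478,200)])/[5,4.6]+[180,150],16,pose('scene'))))
E
```

```text
A [[604.54355277  75.07024737  26.        ]] [[83.0, 38.7, 13.5]]
edge [[127.7, 21.7, 23.4], [79.6, 21.5, 23.5], [11.3, 22.7, 23.5]]
edge [[-104.6, 23.1, 23.6]]
B scene [[652.04592084 -81.92710086  26.        ]] [[-81.0, 37.6, 13.6]]
[[-84.3, 39.8, 13.6]]
edge scene [[-128.8, 19.2, 23.6], [106.9, 18.1, 23.4]]
```

play_rows(
  increments=[
    [[0,3,0,0,0,0,12],[0,3,0,0,0,0,12],[0,1.5,-0.5,0,0,0,12],[0,0,0,0,0,0,17],[0,0,0,0,0,0,17],[0,0,0,0,0,0,17]],
  ],
)

```text
t: 4.32
position: [598.5, -13.0, 39.5]
tcp_rot: [1.864, 2.529, 0.0]
contact_force: [0.1, 0.3, 0.8]
gripper_width: 17.0
```

```bash
python3 - <<'E'
from h import *
o=manip.get_obs();print(o['t'],o['position'],o['contact_force'],o['gripper_width'])
Tt=tool()
def tf(p): return ((np.linalg.inv(Tt)@np.c_[p,np.ones(len(p))].T).T)[:,:3].round(1).tolist()
im,T=shot('wrist'); np.save('w4.npy',T); cv2.imwrite('pics/w4b.png',cv2.resize(im[:,:,::-1],(800,600),interpolation=cv2.INTER_CUBIC))
print(reds(im),[tf(onz('wrist',[c],26,T)) for a,c,b in reds(im)])
im,T=shot('scene'); print(reds(im)); cv2.imwrite('pics/s4.png',cv2.resize(im[150:280,180:330,::-1],None,fx=5,fy=4.6,interpolation=cv2.INTER_CUBIC))
E
```

```text
4.325 [598.51073512 -13.01342486  39.51312218] [0.05460897 0.3261357  0.77715168] 17.009440661366888
[] []
[(np.int32(164), [344.69, 154.54], [333, 148, 25, 14]), (np.int32(7), [254.0, 241.71], [253, 241, 3, 3])]
```

View pics/w4b.png

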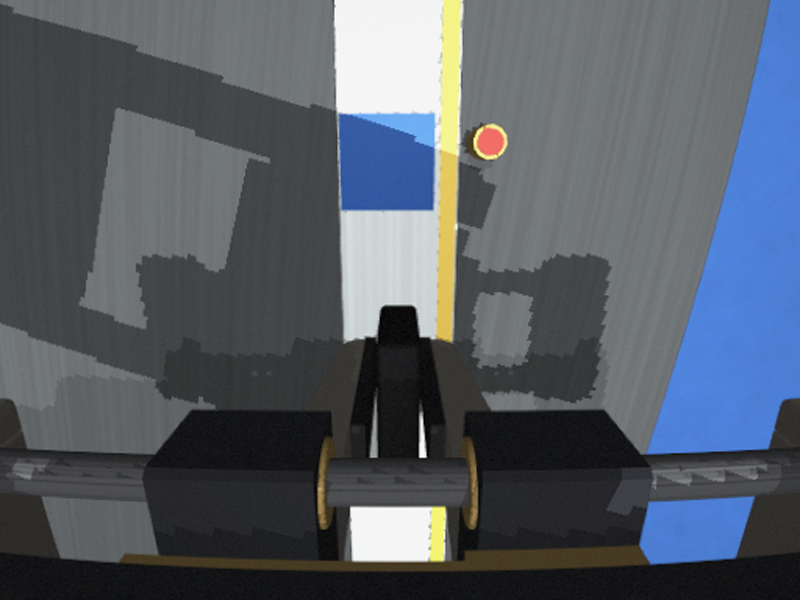

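View pics/s4.png

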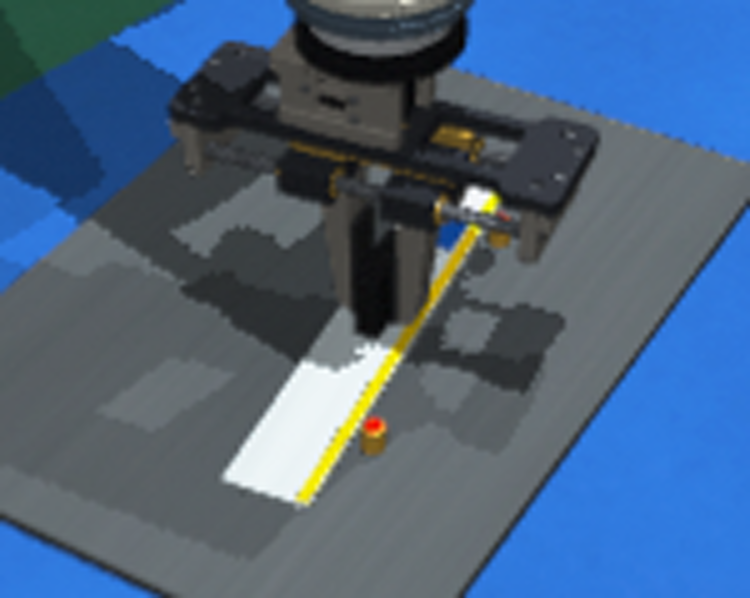

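play_rows(
  increments=[
    [[0,1,0,0,0,0,17],[0,1,0,0,0,0,17],[0,1,0,0,0,0,17]],
  ],
)

```text
t: 4.8
position: [600.9, -12.2, 39.5]
tcp_rot: [-1.864, -2.528, 0.001]
contact_force: [-2.0, -1.0, 1.3]
gripper_width: 16.8
```

play_rows(
  increments=[
    [[0,0.6,0,0,0,0,17]],
  ],
)

```text
t: 4.92
position: [601.7, -12.0, 39.5]
tcp_rot: [-1.864, -2.528, 0.0]
contact_force: [-1.9, -1.2, 1.1]
gripper_width: 17.1
```

play_rows(
  increments=[
    [[0,0.6,0,0,0,0,17]],
  ],
)

```text
t: 5.05
position: [602.3, -11.8, 39.5]
tcp_rot: [-1.864, -2.528, 0.0]
contact_force: [-1.7, -1.0, -0.1]
gripper_width: 17.2
```

play_rows(
  increments=[
    [[0,0.5,0,0,0,0,17]],
  ],
)

```text
t: 5.18
position: [602.9, -11.6, 39.5]
tcp_rot: [-1.864, -2.529, 0.0]
contact_force: [-1.4, 0.3, 0.3]
gripper_width: 16.9
```

play_rows(
  increments=[
    [[0,0.5,0,0,0,0,17]],
  ],
)

```text
t: 5.3
position: [603.2, -11.6, 39.5]
tcp_rot: [-1.864, -2.528, 0.001]
contact_force: [-4.0, -0.4, 1.8]
gripper_width: 17.0
```

play_rows(
  increments=[
    [[0,0.4,0,0,0,0,17]],
  ],
)

```text
t: 5.42
position: [603.5, -11.5, 39.5]
tcp_rot: [-1.864, -2.528, 0.001]
contact_force: [-2.3, -2.1, 1.5]
gripper_width: 17.0
```

play_rows(
  increments=[
    [[0,0.3,0,0,0,0,17]],
  ],
)

```text
t: 5.55
position: [603.6, -11.5, 39.6]
tcp_rot: [-1.864, -2.528, 0.001]
contact_force: [-4.2, -1.7, 4.0]
gripper_width: 17.1
```

play_rows(
  increments=[
    [[0,0.3,0,0,0,0,17]],
  ],
)

```text
t: 5.68
position: [603.6, -11.5, 39.6]
tcp_rot: [-1.863, -2.528, 0.002]
contact_force: [-5.8, -2.8, 4.5]
gripper_width: 16.5
```

play_rows(
  increments=[
    [[0,0,0,0,0,0,17],[0,0,0,0,0,0,17]],
  ],
)

```text
t: 5.92
position: [603.6, -11.5, 39.5]
tcp_rot: [-1.864, -2.528, 0.002]
contact_force: [-5.1, -2.1, 3.7]
gripper_width: 17.3
```

```bash
python3 - <<'E'
from h import *
o=manip.get_obs();print(o['t'],o['position'],o['contact_force'],o['moment'],o['gripper_width'])
im,T=shot('wrist'); np.save('w5.npy',T); cv2.imwrite('pics/w5b.png',cv2.resize(im[:,:,::-1],(800,600),interpolation=cv2.INTER_CUBIC))
im,T=shot('scene'); cv2.imwrite('pics/s5.png',cv2.resize(im[190:270,200:310,::-1],None,fx=7,fy=7,interpolation=cv2.INTER_CUBIC))
o=manip.get_obs();print(o['t'],o['position'],o['contact_force'])
E
```

```text
5.925 [603.60010449 -11.47323669  39.5414739 ] [-5.05522638 -2.0689361   3.67424189] [-0.43888105  0.86184876  0.04220896] 17.32830995791083
6.025 [603.58541533 -11.49220341  39.54270288] [-4.83912304 -2.68955341  4.92509597]
```

View pics/w5b.png

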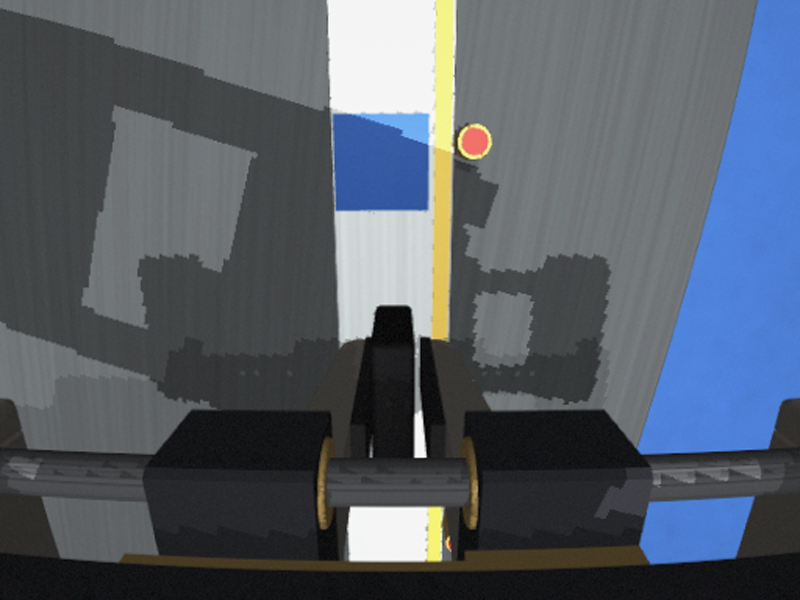

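View pics/s5.png

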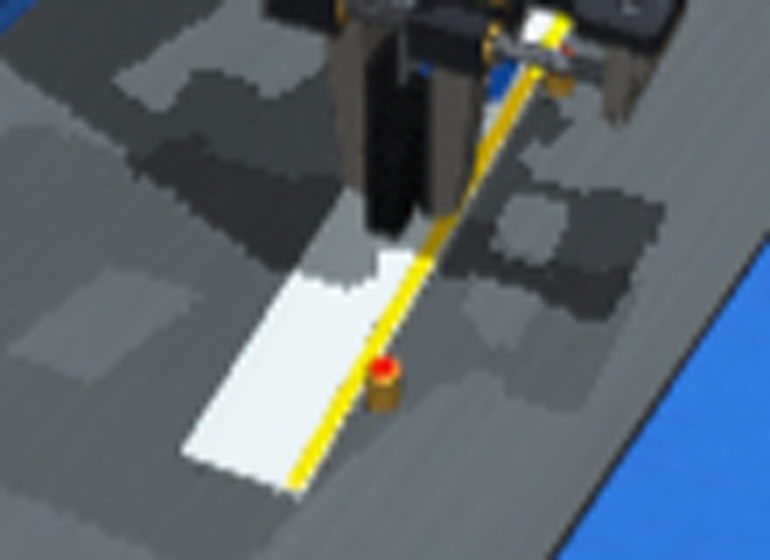

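play_rows(
  increments=[
    [[0,-1.5,0,0,0,0,17],[0,0,0,0,0,0,17],[0,0.6,0,0,0,0,17],[0,0.3,0,0,0,0,17],[0,0.3,0,0,0,0,17],[0,0,0,0,0,0,17]],
  ],
)

```text
t: 6.78
position: [603.5, -11.4, 39.6]
tcp_rot: [-1.864, -2.528, 0.001]
contact_force: [-5.1, -2.8, 3.8]
gripper_width: 17.1
```

play_rows(
  increments=[
    [[0,0.15,0,0,0,0,17],[0,0,0,0,0,0,17]],
  ],
)

```text
t: 7.02
position: [603.5, -11.4, 39.5]
tcp_rot: [-1.863, -2.528, 0.002]
contact_force: [-4.6, -3.4, 4.1]
gripper_width: 17.3
```

play_rows(
  increments=[
    [[0,0.15,0,0,0,0,17],[0,0,0,0,0,0,17],[0,0,0,0,0,0,17]],
  ],
)

```text
t: 7.4
position: [603.6, -11.4, 39.5]
tcp_rot: [-1.863, -2.528, 0.002]
contact_force: [-5.4, -2.8, 4.0]
gripper_width: 16.8
```

```bash
python3 - <<'E'
from h import *
s=384/600; Tt=tool()
def tf(p): return ((np.linalg.inv(Tt)@np.c_[p,np.ones(len(p))].T).T)[:,:3].round(1).tolist()
im,T=shot('wrist'); cv2.imwrite('pics/w6b.png',cv2.resize(im[:,:,::-1],(800,600),interpolation=cv2.INTER_CUBIC))
cv2.imwrite('pics/w6c.png',cv2.resize(im[50:370,250:340,::-1],None,fx=2.2*2,fy=1.8,interpolation=cv2.INTER_CUBIC))
im,Ts=shot('scene'); cv2.imwrite('pics/s6.png',cv2.resize(im[220:265,235:275,::-1],None,fx=13,fy=13,interpolation=cv2.INTER_CUBIC))
im,Td=shot('side'); cv2.imwrite('pics/d6.png',cv2.resize(im[140:230,190:300,::-1],None,fx=6,fy=6,interpolation=cv2.INTER_CUBIC))
print('A',tf(onz('wrist',np.array([(475,141)])*s,26,T)),'edge',tf(onz('wrist',np.array([(455,60),(453,141),(450,330),(443,555)])*s,16,T)))
E
```

```text
A [[82.4, 26.6, 13.5]] edge [[109.9, 20.4, 23.5], [82.8, 20.4, 23.5], [11.3, 21.3, 23.5], [-101.4, 22.0, 23.5]]
```

View pics/s6.png

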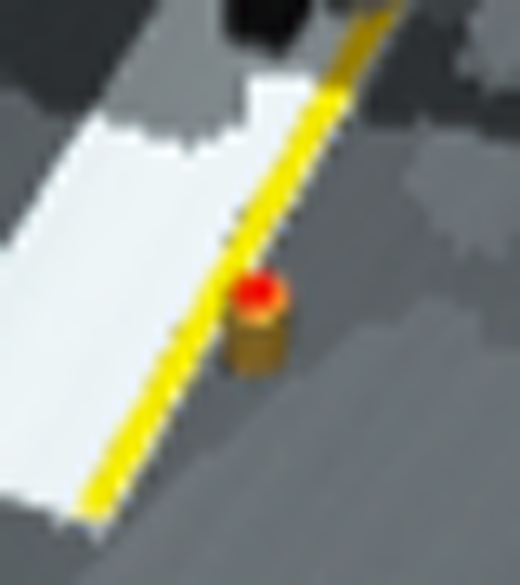

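View pics/d6.png

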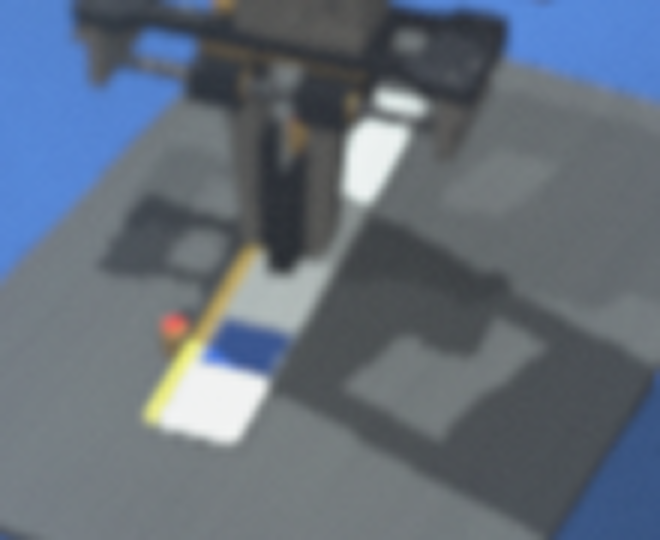

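View pics/w6b.png

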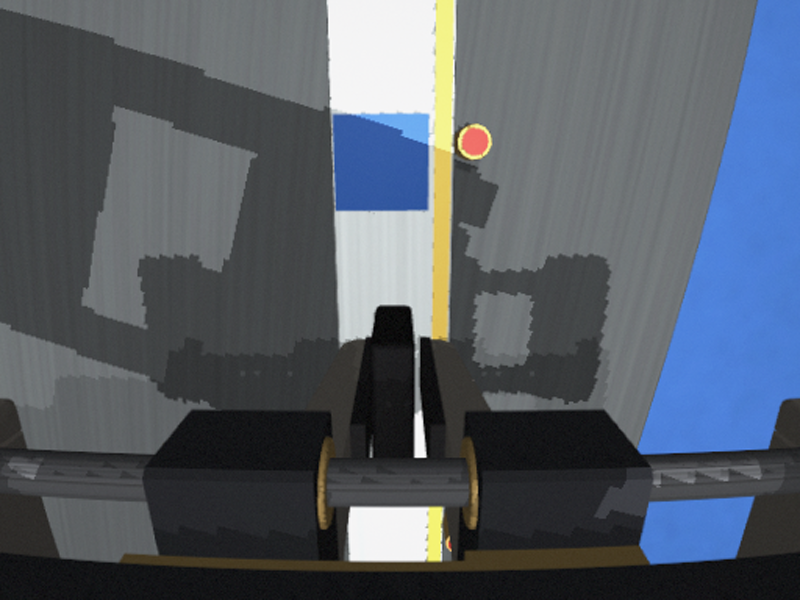

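```bash
python3 - <<'E'
from h import *
Tt=tool();Ts=pose('scene')
def tf(p): return ((np.linalg.inv(Tt)@np.c_[p,np.ones(len(p))].T).T)[:,:3].round(1).tolist()
f=lambda l:np.array(l)/13+[235,220]-0.46
print(tf(onz('scene',f([(110,520),(230,300),(349,95)]),16,Ts)),tf(onz('scene',f([(259,293)]),26,Ts)), tf(onz('scene',f([(257,367)]),10,Ts)))
print(manip.get_obs()['contact_force'],manip.get_obs()['position'])
E
```

```text
[[-131.1, 20.3, 23.4], [-77.4, 19.0, 23.5], [-22.3, 18.9, 23.5]] [[-81.8, 26.7, 13.4]] [[-85.1, 27.7, 29.4]]
[-4.26182638 -3.08989332  4.66048427] [603.54824259 -11.44230617  39.50571269]
```

The A gap measures about 0.2 mm. At B the scene view gives 0–1 mm, with coarse pixels, and the TCP no longer advances under about 6 N. I'll push once more a little lower, because there's a tipping load on the pads, and then check again.

play_rows(
  increments=[
    [[0,-1.8,0,0,0,0,17],[0,0,2.3,0,0,0,17],[0,0,0,0,0,0,17]],
  ],
)

```text
t: 7.92
position: [602.9, -11.6, 37.1]
tcp_rot: [1.864, 2.528, 0.001]
contact_force: [0.7, -0.9, 0.3]
gripper_width: 17.1
```

play_rows(
  increments=[
    [[0,0.7,0,0,0,0,17],[0,0.4,0,0,0,0,17],[0,0.3,0,0,0,0,17],[0,0,0,0,0,0,17]],
  ],
)

```text
t: 8.43
position: [603.5, -11.4, 37.2]
tcp_rot: [-1.864, -2.528, 0.001]
contact_force: [-4.0, -1.9, 3.4]
gripper_width: 17.1
```

play_rows(
  increments=[
    [[0,0.2,0,0,0,0,17],[0,0,0,0,0,0,17]],
  ],
)

```text
t: 8.68
position: [603.5, -11.4, 37.2]
tcp_rot: [-1.864, -2.528, 0.001]
contact_force: [-3.8, -2.6, 3.8]
gripper_width: 17.3
```

play_rows(
  increments=[
    [[0,0.15,0,0,0,0,17],[0,0,0,0,0,0,17]],
  ],
)

```text
t: 8.93
position: [603.5, -11.4, 37.2]
tcp_rot: [-1.863, -2.528, 0.002]
contact_force: [-5.2, -1.9, 3.2]
gripper_width: 17.1
```

play_rows(
  increments=[
    [[0,0.15,0,0,0,0,17],[0,0,0,0,0,0,17],[0,0,0,0,0,0,17],[0,0,0,0,0,0,17]],
  ],
)

```text
t: 9.43
position: [603.6, -11.4, 37.2]
tcp_rot: [-1.863, -2.528, 0.002]
contact_force: [-6.2, -3.2, 4.4]
gripper_width: 17.1
```

```bash
python3 - <<'E'
from h import *
f=[];
for i in range(8):
    cams.camera('side'); o=manip.get_obs(); f.append(np.r_[o['contact_force'],o['moment']])
f=np.array(f);print(f.mean(0).round(2),f.std(0).round(2),'n',f[:,:2].mean(0)@[.955,.296],o['t'],o['position'])
E
```

```text
[-5.89 -2.78  4.96 -0.43  1.    0.07] [0.63 0.45 0.48 0.03 0.03 0.03] n -6.452721471890261 9.825 [603.55170255 -11.41720757  37.23845897]
```

play_rows(
  increments=[
    [[0,-1.2,0,0,0,0,17],[0,-0.6,0,0,0,0,20],[0,0,0,0,0,0,26],[0,0,0,0,0,0,30],[0,0,-25,0,0,0,30],[0,0,-40,0,0,0,30],[0,0,-45,0,0,0,50],[0,0,0,0,0,0,50]],
  ],
)

```text
t: 10.82
position: [605.3, -11.7, 151.0]
tcp_rot: [1.861, 2.524, 0.006]
contact_force: [-0.0, -0.3, 0.6]
gripper_width: 48.1
```

```bash
python3 - <<'E'
from h import *
o=manip.get_obs();print(o['t'],o['position'],o['contact_force'],o['joint_pos'])
s=384/600; Tt=tool()
im,T=shot('wrist'); np.save('w7.npy',T); np.save('t7.npy',Tt); cv2.imwrite('pics/w7.png',im[:,:,::-1]); cv2.imwrite('pics/w7b.png',cv2.resize(im[:,:,::-1],(800,600),interpolation=cv2.INTER_CUBIC))
E
```

```text
10.825 [605.32835771 -11.70564331 151.02295252] [-0.00910181 -0.34749304  0.56699326] [-2.18437874e-02  4.07831859e-01  1.75421820e+00  6.66958355e-05
  9.72671165e-01 -3.22083331e-01]
```

View pics/w7b.png

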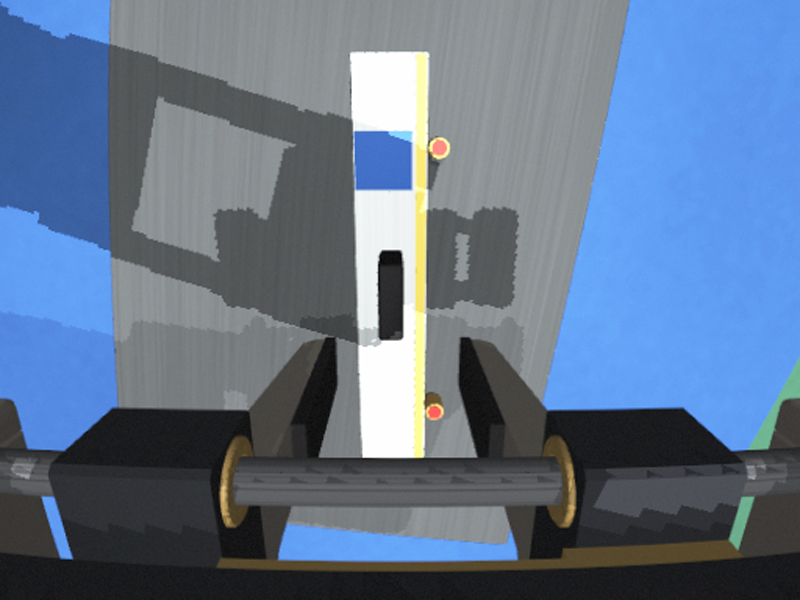

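```bash
python3 - <<'E'
from h import *
T=np.load('w7.npy');Tt=np.load('t7.npy'); im=cv2.imread('pics/w7.png')[:,:,::-1].copy()
def tf(p): return ((np.linalg.inv(Tt)@np.c_[p,np.ones(len(p))].T).T)[:,:3].round(2)
h=cv2.cvtColor(im,cv2.COLOR_RGB2HSV)
m=((h[...,0]<9)|(h[...,0]>172))&(h[...,1]>120)&(h[...,2]>110)
print([ (a,c,tf(onz('wrist',[c],26,T)).tolist()) for a,c,b in blobs(m,6)])
y=(h[...,0]>20)&(h[...,0]<36)&(h[...,1]>70)&(h[...,2]>120)
E=[]
for r in list(range(38,88,4))+list(range(104,255,4))+list(range(270,290,4)):
    c=np.where(y[r,255:282])[0]
    if len(c)>3: E.append((255+c.max()+0.5,r))
P=onz('wrist',E,16,T);t=tf(P); k=np.polyfit(t[:,0],t[:,1],1);res=t[:,1]-np.polyval(k,t[:,0])
g=abs(res)<.8;k=np.polyfit(t[g,0],t[g,1],1);print('edge slope deg',np.degrees(np.arctan(k[0])),'at +83,-83',np.polyval(k,[83,-83]),res.std())
q=(h[...,0]>100)&(h[...,0]<125)&(h[...,1]>120); q[:,:225]=0;q[:,268:]=0;q[:80]=0;q[124:]=0
for a,c,b in blobs(q,100):
    w=onz('wrist',[c],16,T);print('blue',a,c,w,tf(w))
s=384/600
w=onz('wrist',np.array([(355.5,131),(412.5,131),(412.5,189),(356,189)])*s,16,T);print(w.mean(0))
w=onz('wrist',np.array([(378,264),(403,264),(403,340),(379,340)])*s,58,T);print('grip',w.mean(0),tf(w).mean(0))
E
```

```text
[(np.int32(9), [282.0, 92.56], [[84.95, 25.05, 125.01]]), (np.int32(48), [277.73, 263.35], [[-83.34, 24.78, 125.36]])]
edge slope deg -0.34233219613442406 at +83,-83 [16.54083697 17.53266955] 0.670349046660301
blue 1268 [244.07, 102.63] [[575.32288764  58.54786654  16.        ]] [[ 76.27  -8.77 134.81]]
[576.87002153  59.05000231  16.        ]
grip [602.71125159 -11.25022183  58.        ] [ 1.405  -2.975  93.0025]
```

```bash
python3 - <<'E'
import cv2,numpy as np
im=cv2.imread('pics/w7.png')
a=cv2.resize(im[78:118,255:300],None,fx=12,fy=12,interpolation=cv2.INTER_NEAREST)
b=cv2.resize(im[245:285,255:300],None,fx=12,fy=12,interpolation=cv2.INTER_NEAREST)
cv2.imwrite('pics/w7c.png',cv2.resize(np.hstack([a,b]),(800,356)))
print(im[92,262:290,::-1].tolist()); print(im[263,262:290,::-1].tolist())
E
```

```text
[[70, 115, 202], [143, 170, 220], [224, 233, 240], [243, 243, 231], [249, 241, 167], [253, 248, 144], [254, 254, 177], [254, 254, 182], [254, 254, 183], [254, 254, 182], [252, 252, 197], [192, 196, 164], [122, 103, 66], [241, 238, 148], [254, 246, 173], [254, 164, 140], [254, 143, 134], [254, 142, 132], [254, 143, 133], [254, 142, 133], [254, 142, 133], [254, 144, 135], [254, 141, 132], [254, 197, 149], [254, 251, 178], [234, 235, 168], [145, 150, 153], [142, 148, 152]]
[[254, 254, 254], [254, 254, 254], [252, 252, 250], [243, 244, 158], [254, 254, 152], [254, 254, 153], [254, 254, 152], [254, 254, 151], [254, 254, 209], [240, 243, 221], [221, 187, 124], [251, 214, 127], [248, 97, 85], [254, 98, 93], [254, 97, 93], [254, 97, 92], [254, 97, 92], [254, 98, 93], [254, 97, 92], [254, 98, 92], [254, 199, 126], [241, 216, 137], [132, 130, 124], [124, 129, 131], [124, 129, 130], [122, 127, 127], [124, 130, 131], [126, 132, 135]]
```

View pics/w7c.png

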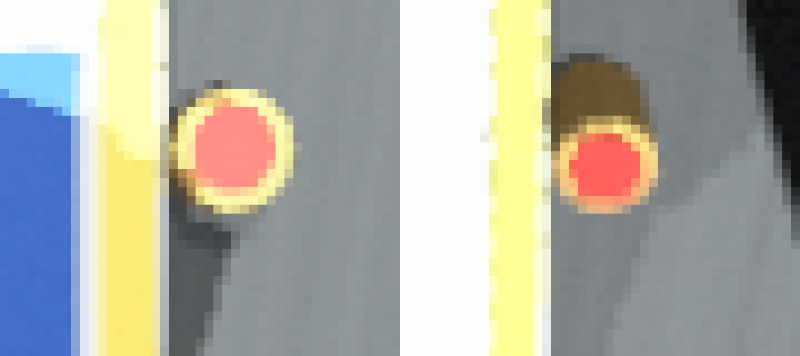

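```bash
python3 - <<'E'
from h import *
T=np.load('w7.npy');Tt=np.load('t7.npy')
def tf(p): return ((np.linalg.inv(Tt)@np.c_[p,np.ones(len(p))].T).T)[:,:3].round(2).tolist()
print(tf(onz('wrist',[(281,94.5),(277.8,263.4)],26,T)),tf(onz('wrist',[(273.2,94.5),(271.6,263)],16,T)))
E
```

```text
[[83.28, 24.2, 125.01], [-83.4, 24.85, 125.37]] [[83.54, 17.92, 134.97], [-88.63, 19.1, 135.34]]
```

Both edges measure as touching (gaps within ±0.3 mm), and the mark is at about (576, 58.6). Next, the weight.

play_rows(
  increments=[
    [[53,-8,0,0,0,0,50],[53,-8,0,0,0,0,50],[53,-8,0,0,0,0,50],[53,-8,0,0,0,0,50],[53,-8,0,0,0,0,50],[53,-8,0,0,0,0,50],[52,-8,0,0,0,0,50]],
  ],
)

```text
t: 11.75
position: [438.2, 326.2, 145.9]
tcp_rot: [-1.864, -2.528, 0.003]
contact_force: [0.3, 0.1, 0.2]
gripper_width: 50.1
```

play_rows(
  increments=[
    [[0,0,0,0,0,10,50],[0,0,0,0,0,10,50],[0,0,0,0,0,10,50],[0,0,0,0,0,10,50],[0,0,0,0,0,10,50],[0,0,0,0,0,10,50],[0,0,0,0,0,10,50],[0,0,0,0,0,10,50]],
  ],
)

```text
t: 12.75
position: [439.1, 324.7, 145.7]
tcp_rot: [3.055, 0.73, -0.003]
contact_force: [-0.3, -0.2, -0.8]
gripper_width: 50.1
```

play_rows(
  increments=[
    [[0,0,0,0,0,0,50],[0,0,0,0,0,0,50]],
  ],
)

```text
t: 13.0
position: [439.5, 324.9, 146.5]
tcp_rot: [3.052, 0.744, -0.002]
contact_force: [0.5, 0.1, 0.6]
gripper_width: 49.7
```

```bash
python3 - <<'E'
from h import *
o=manip.get_obs();print(o['t'],o['position'],o['joint_pos'].round(2) if hasattr(o['joint_pos'],'round') else o['joint_pos'],tool()[:3,:3].round(3).tolist())
Tt=tool();im,T=shot('wrist'); np.save('w8.npy',T); np.save('t8.npy',Tt); cv2.imwrite('pics/w8.png',im[:,:,::-1]); cv2.imwrite('pics/w8b.png',cv2.resize(im[:,:,::-1],(800,600),interpolation=cv2.INTER_CUBIC))
im,Ts=shot('scene','s8')
E
```

```text
13.0 [439.47744141 324.93579491 146.54824789] [ 0.63  0.34  1.88 -0.    0.93  1.73] [[0.888, 0.461, -0.001], [0.461, -0.888, -0.001], [-0.001, 0.0, -1.0]]
```

View pics/w8b.png

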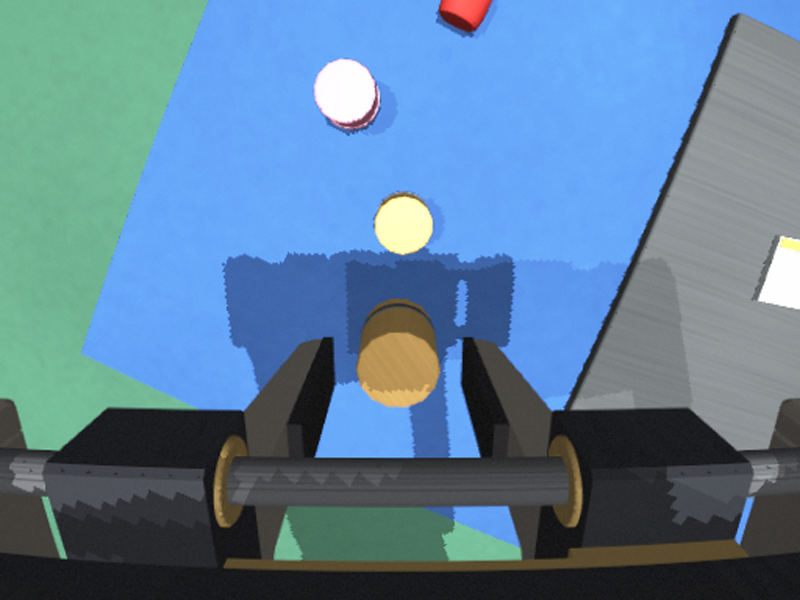

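```bash
python3 - <<'E'
from h import *
T=np.load('w8.npy');Tt=np.load('t8.npy');s=384/600
def tf(p): return ((np.linalg.inv(Tt)@np.c_[p,np.ones(len(p))].T).T)[:,:3].round(2).tolist()
w=onz('wrist',np.array([(403.5,225),(374.5,225),(433,225)])*s-0.2,45,T);print(w,tf(w))
b=onz('wrist',np.array([(398,370),(357,370),(439,370)])*s,70,T);print('big',b,tf(b))
E
```

```text
[[479.0138972  341.87798315  45.        ]
 [471.85465226 355.69348249  45.        ]
 [486.31807912 327.82918792  45.        ]] [[43.02, 3.15, 101.5], [43.02, -12.41, 101.5], [43.03, 18.98, 101.5]]
big [[412.73345339 310.64058089  70.        ]
 [402.74891728 329.83370603  70.        ]
 [422.67193762 291.42214107  70.        ]] [[-30.23, 0.36, 76.58], [-30.26, -21.28, 76.58], [-30.26, 22.0, 76.59]]
```

play_rows(
  increments=[
    [[43,3.1,0,0,0,0,52],[0,0,40,0,0,0,52],[0,0,40,0,0,0,52],[0,0,25,0,0,0,52],[0,0,9,0,0,0,52],[0,0,0,0,0,0,52]],
  ],
  newtons=15,
)

```text
t: 13.85
position: [479.4, 342.0, 33.2]
tcp_rot: [3.053, 0.74, -0.001]
contact_force: [-0.3, 0.2, 0.6]
gripper_width: 51.9
```

```bash
python3 - <<'E'
from h import *
o=manip.get_obs();print(o['t'],o['position'],o['contact_force'])
im,T=shot('wrist'); cv2.imwrite('pics/w9b.png',cv2.resize(im[:,:,::-1],(800,600),interpolation=cv2.INTER_CUBIC))
E
```

```text
13.85 [479.43852328 342.04145014  33.21331024] [-0.26135051  0.19310447  0.6011728 ]
```

View pics/w9b.png

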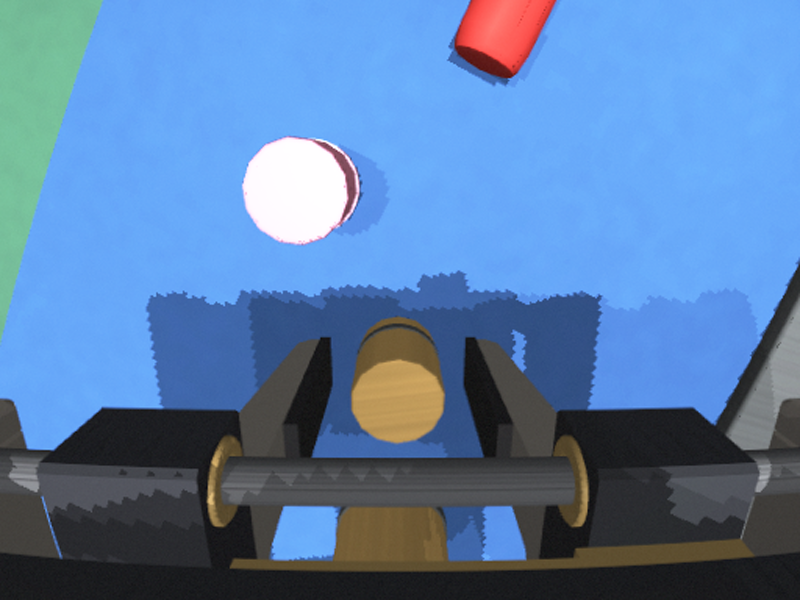

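play_rows(
  increments=[
    [[0,0,0,0,0,0,28],[0,0,0,0,0,0,28],[0,0,0,0,0,0,28],[0,0,0,0,0,0,28],[0,0,-10,0,0,0,28],[0,0,-30,0,0,0,28],[0,0,-40,0,0,0,28],[0,0,0,0,0,0,28]],
  ],
)

```text
t: 14.9
position: [481.0, 343.2, 116.2]
tcp_rot: [-3.052, -0.738, -0.008]
contact_force: [0.1, 0.3, -4.0]
gripper_width: 31.4
```

```bash
python3 - <<'E'
from h import *
o=manip.get_obs();print(o['t'],o['position'],o['contact_force'],o['gripper_width'],tool()[:3,:3].round(3).tolist())
Tt=tool()
im,T=shot('wrist'); np.save('w10.npy',T); np.save('t10.npy',Tt);cv2.imwrite('pics/w10b.png',cv2.resize(im[:,:,::-1],(800,600),interpolation=cv2.INTER_CUBIC))
w=onz('wrist',np.array([(398,400)])*.64-.2,Tt[2,3]+11.8,T); print(np.linalg.inv(Tt)@np.r_[w[0],1])
E
```

```text
14.9 [481.04758936 343.20634303 116.23626661] [ 0.12796994  0.28225785 -4.02516597] 31.387210166339358 [[0.889, 0.457, 0.004], [0.457, -0.889, 0.003], [0.005, -0.001, -1.0]]
[  0.27783105   0.11675228 -11.79880848   1.        ]
```

View pics/w10b.png

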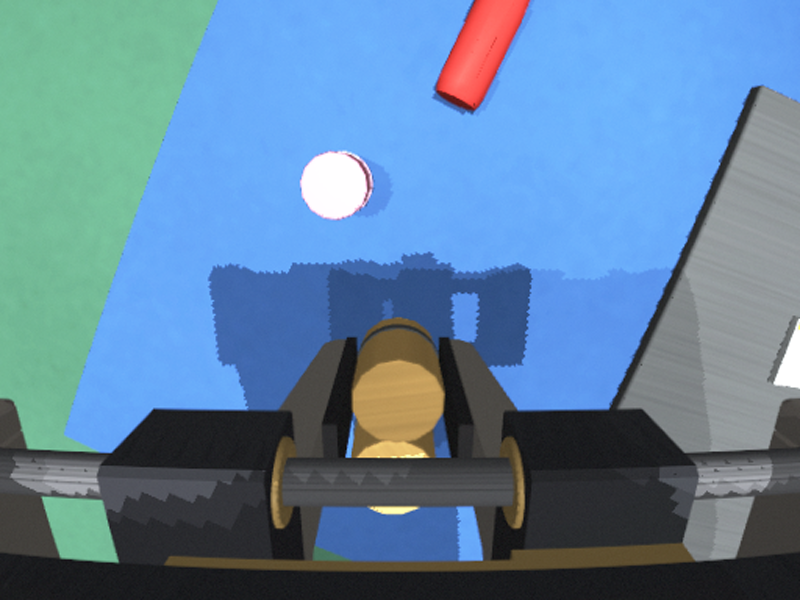

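play_rows(
  increments=[
    [[-3.5,22.5,0,0,0,0,28],[-7,45,0,0,0,0,28],[-7,45,0,0,0,0,28],[-7,45,0,0,0,0,28],[-7,45,0,0,0,0,28],[-7,45,0,0,0,0,28],[-7,48.8,0,0,0,0,28],[0,0,0,0,0,9.8,28]],
  ],
)

```text
t: 15.95
position: [574.1, 53.5, 111.6]
tcp_rot: [3.106, 0.466, -0.004]
contact_force: [0.3, 0.5, -3.6]
gripper_width: 32.1
```

play_rows(
  increments=[
    [[0,0,0,0,0,0,28],[0,0,0,0,0,0,28],[0,0,0,0,0,0,28]],
  ],
)

```text
t: 16.32
position: [574.0, 58.1, 112.9]
tcp_rot: [-3.105, -0.48, 0.001]
contact_force: [0.1, -0.8, -3.5]
gripper_width: 31.9
```

```bash
python3 - <<'E'
from h import *
o=manip.get_obs();print(o['t'],o['position'],o['contact_force'],o['gripper_width'],tool()[:3,:3].round(3).tolist())
Tt=tool()
im,T=shot('wrist'); cv2.imwrite('pics/w11b.png',cv2.resize(im[:,:,::-1],(800,600),interpolation=cv2.INTER_CUBIC)); np.save('w11.npy',T); np.save('t11.npy',Tt)
print('need',(Tt[:3,:3].T@(np.array([576.1,58.6,49.2])-Tt[:3,3])).round(1))
im,_=shot('scene','s11'); cv2.imwrite('pics/s11c.png',cv2.resize(im[130:280,180:340,::-1],None,fx=4,fy=4))
E
```

```text
16.325 [574.03045735  58.13393141 112.91349132] [ 0.1105576  -0.81916101 -3.49152151] 31.859310123547218 [[0.953, 0.302, -0.001], [0.302, -0.953, -0.0], [-0.001, -0.0, -1.0]]
need [ 2.2  0.2 63.7]
```

View pics/w11b.png

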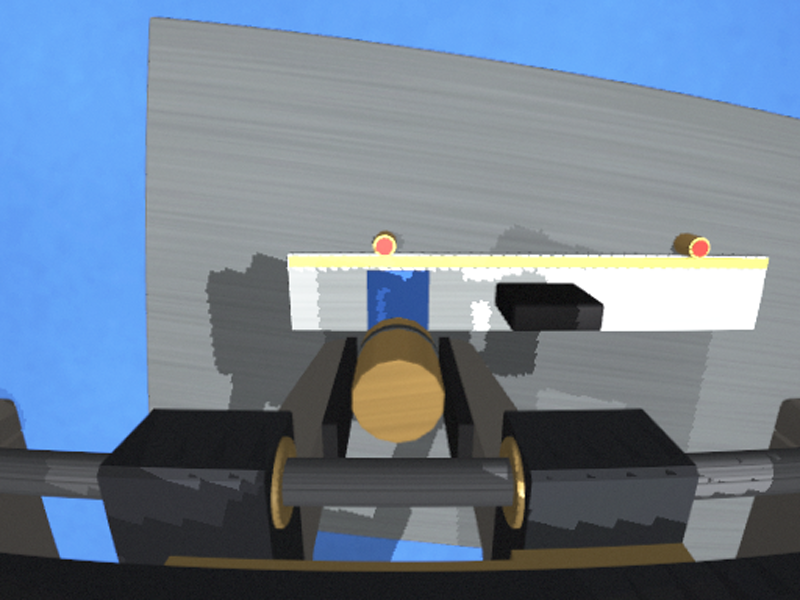

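View pics/s11c.png

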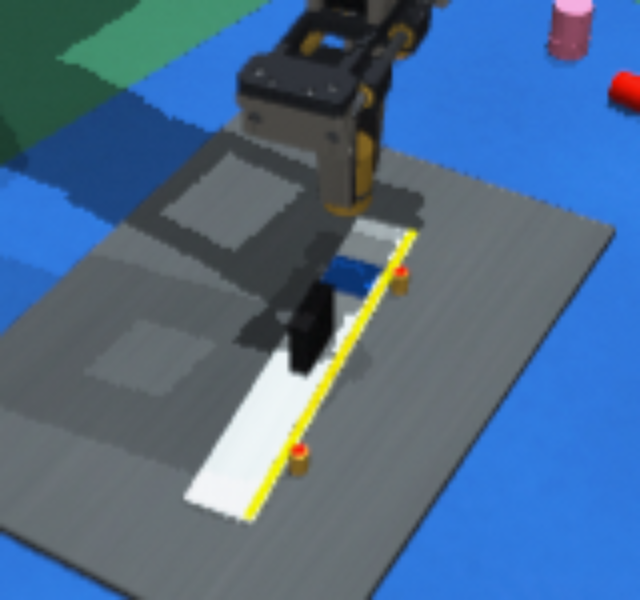

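```bash
python3 - <<'E'
from h import *
T=np.load('w11.npy');Tt=np.load('t11.npy')
def tf(p): return ((np.linalg.inv(Tt)@np.c_[p,np.ones(len(p))].T).T)[:,:3].round(1).tolist()
print(tf(onz('wrist',np.array([(367,270),(428.5,270),(398,254.5),(289,254),(767,257)])*.64-.2,16,T)))
print('posts',tf(onz('wrist',np.array([(384.5,243.5),(699.5,247)])*.64-.2,26,T)))
E
```

```text
[[19.3, -16.6, 96.9], [19.3, 16.6, 96.9], [27.8, 0.1, 96.9], [28.2, -58.4, 96.9], [27.5, 208.4, 96.9]]
posts [[35.4, -6.8, 86.9], [34.4, 159.5, 86.9]]
```

play_rows(
  increments=[
    [[1.9,0,15,0,0,0,28],[0,0,20,0,0,0,28],[0,0,15,0,0,0,28],[0,0,6,0,0,0,28],[0,0,3,0,0,0,28],[0,0,0,0,0,0,28]],
  ],
)

```text
t: 17.18
position: [576.5, 58.3, 54.4]
tcp_rot: [3.105, 0.475, 0.0]
contact_force: [-0.5, 0.3, -4.0]
gripper_width: 31.4
```

play_rows(
  increments=[
    [[0,0,1,0,0,0,28],[0,0,1,0,0,0,28]],
  ],
)

```text
t: 17.42
position: [576.5, 58.3, 52.6]
tcp_rot: [3.105, 0.475, 0.001]
contact_force: [0.7, -0.8, -3.2]
gripper_width: 31.8
```

play_rows(
  increments=[
    [[0,0,1,0,0,0,28],[0,0,0.7,0,0,0,28]],
  ],
)

```text
t: 17.68
position: [576.3, 58.3, 50.6]
tcp_rot: [3.105, 0.475, 0.0]
contact_force: [0.0, -0.9, -4.2]
gripper_width: 31.2
```

play_rows(
  increments=[
    [[0,0,0.7,0,0,0,28],[0,0,0,0,0,0,28]],
  ],
)

```text
t: 17.92
position: [576.3, 58.3, 50.1]
tcp_rot: [3.105, 0.475, 0.0]
contact_force: [-1.4, -0.6, 2.3]
gripper_width: 31.4
```

play_rows(
  increments=[
    [[0,0,0.5,0,0,0,28],[0,0,0,0,0,0,28]],
  ],
)

```text
t: 18.18
position: [576.3, 58.3, 50.1]
tcp_rot: [3.105, 0.475, 0.0]
contact_force: [-2.9, -0.8, 7.9]
gripper_width: 31.7
```

play_rows(
  increments=[
    [[0,0,-0.6,0,0,0,28],[0,0,0,0,0,0,28]],
  ],
)

```text
t: 18.42
position: [576.3, 58.3, 50.1]
tcp_rot: [3.105, 0.475, 0.0]
contact_force: [-2.0, 0.1, 2.9]
gripper_width: 32.0
```

```bash
python3 - <<'E'
from h import *
o=manip.get_obs();print(o['t'],o['position'],o['contact_force'],o['gripper_width'])
im,T=shot('wrist'); cv2.imwrite('pics/w12b.png',cv2.resize(im[:,:,::-1],(800,600),interpolation=cv2.INTER_CUBIC))
E
```

```text
18.425 [576.30106864  58.3149365   50.11131438] [-1.99826584  0.12694433  2.85681223] 31.97145932288552
```

View pics/w12b.png

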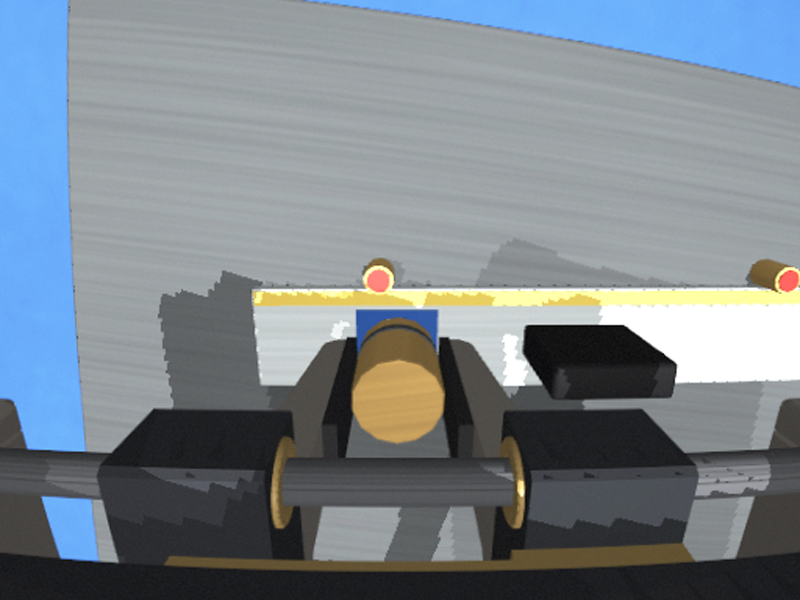

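play_rows(
  increments=[
    [[0,0,-0.4,0,0,0,28],[0,0,0,0,0,0,34],[0,0,0,0,0,0,40],[0,0,0,0,0,0,46],[0,0,0,0,0,0,52],[0,0,0,0,0,0,52]],
  ],
)

```text
t: 19.23
position: [576.3, 58.3, 50.4]
tcp_rot: [3.105, 0.475, 0.0]
contact_force: [-0.2, -0.2, -0.2]
gripper_width: 52.1
```

```bash
python3 - <<'E'
from h import *
o=manip.get_obs();print(o['t'],o['position'],o['contact_force'],o['gripper_width'])
im,T=shot('wrist'); cv2.imwrite('pics/w13b.png',cv2.resize(im[:,:,::-1],(800,600),interpolation=cv2.INTER_CUBIC))
E
```

```text
19.225 [576.31427794  58.33242001  50.40668236] [-0.20453092 -0.22536434 -0.18642404] 52.0525566928449
```

View pics/w13b.png

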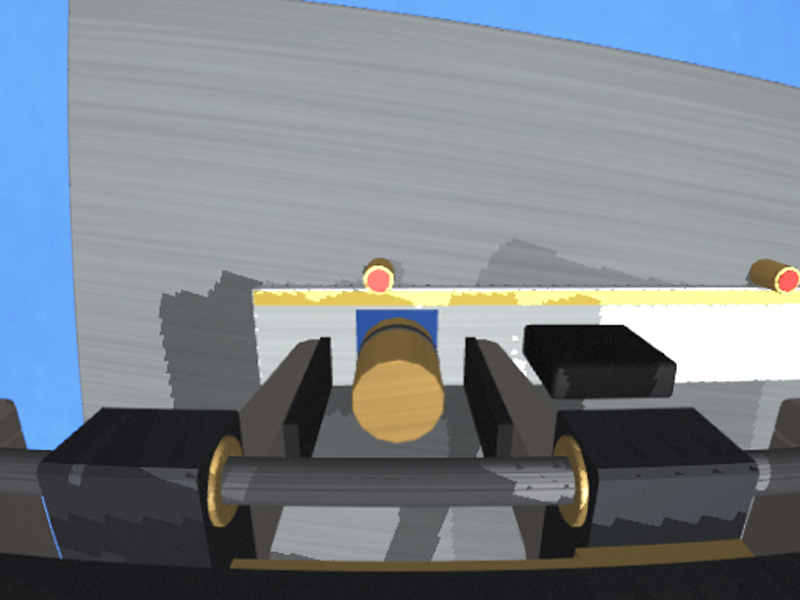

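Released with nothing shifted. I'll rise straight up and look down for the final check.

play_rows(
  increments=[
    [[0,0,-10,0,0,0,52],[0,0,-25,0,0,0,52],[0,0,-45,0,0,0,52],[0,0,-50,0,0,0,52],[-40,0,0,0,0,0,52],[0,0,0,0,0,0,52],[0,0,0,0,0,0,52]],
  ],
)

```text
t: 20.15
position: [538.7, 46.5, 180.9]
tcp_rot: [-3.105, -0.475, -0.002]
contact_force: [0.0, 0.1, -0.3]
gripper_width: 51.8
```

```bash
python3 - <<'E'
from h import *
o=manip.get_obs();print(o['t'],o['position'],o['contact_force'],o['gripper_width'])
Tt=tool();im,T=shot('wrist','w14'); cv2.imwrite('pics/w14b.png',cv2.resize(im[:,:,::-1],(800,600),interpolation=cv2.INTER_CUBIC)); np.save('w14.npy',T);np.save('t14.npy',Tt)
cv2.imwrite('pics/w14c.png',cv2.resize(im[120:250,150:470,::-1],None,fx=2.5,fy=2.5,interpolation=cv2.INTER_NEAREST))
shot('scene','s14')
E
```

```text
20.15 [538.73413127  46.46267617 180.91092245] [ 0.0334712   0.10267319 -0.27169797] 51.836080101497
```

View pics/w14b.png

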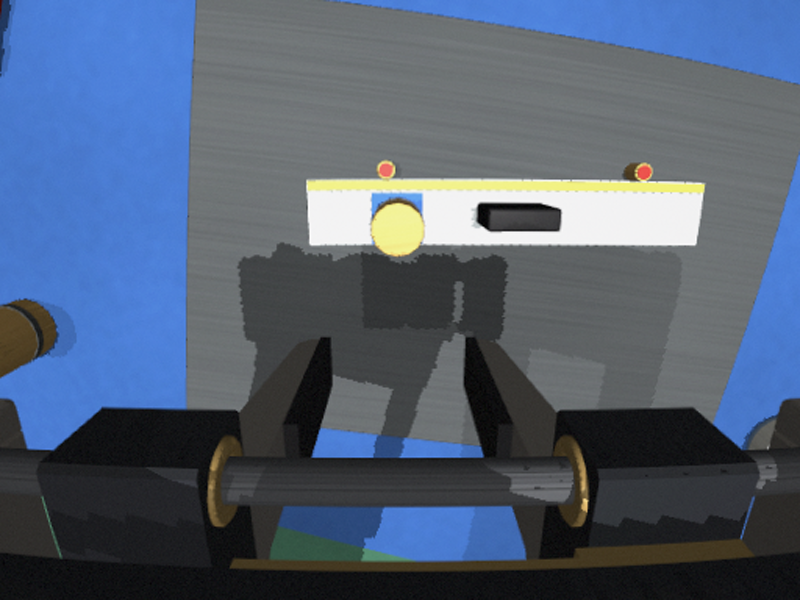

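View pics/s14.png

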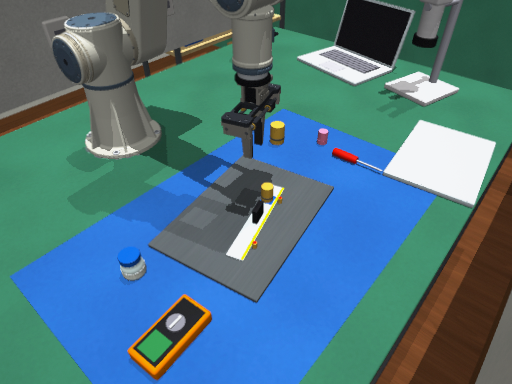

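```bash
python3 - <<'E'
from h import *
T=np.load('w14.npy');Tt=np.load('t14.npy')
def tf(p): return ((np.linalg.inv(Tt)@np.c_[p,np.ones(len(p))].T).T)[:,:3].round(1).tolist()
f=lambda l:np.array(l)*.64-.2
print('edge',tf(onz('wrist',f([(307,180),(386,180.5),(643,182.5),(704,183)]),16,T)))
print('posts',tf(onz('wrist',f([(386,169.5),(644,171.5)]),26,T)))
print('weight',tf(onz('wrist',f([(397.5,229.5)]),61,T)),'blue top edge',tf(onz('wrist',f([(372,194),(422,194)]),16,T)))
im=cv2.imread('pics/w14.png'); cv2.imwrite('pics/w14d.png',np.hstack([cv2.resize(im[98:128,228:266],None,fx=10,fy=10,interpolation=0),cv2.resize(im[98:128,392:430],None,fx=10,fy=10,interpolation=0)]))
E
```

```text
edge [[64.6, -59.7, 165.0], [64.0, -7.7, 165.0], [64.3, 164.6, 165.0], [64.9, 208.2, 165.0]]
posts [[71.2, -7.4, 155.0], [71.7, 159.2, 155.0]]
weight [[38.0, -0.2, 120.0]] blue top edge [[55.3, -17.0, 165.0], [55.3, 16.0, 165.0]]
```

View pics/w14d.png

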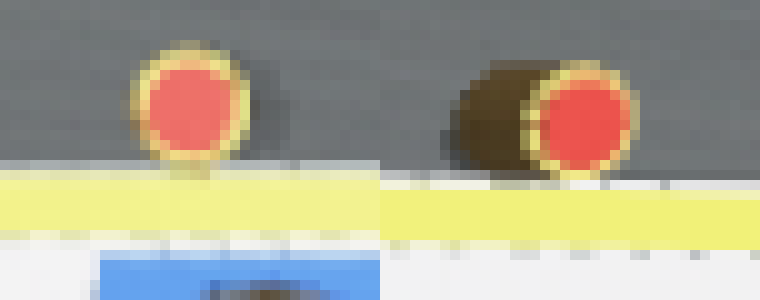

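```bash
python3 - <<'E'
from bench import workorder
print(workorder.finish_job())
E
```

```text
the job is handed in; nothing more can be done
None
```

The job is handed in: the straightedge bears on both posts, and the small brass weight stands on the blue square with the gripper clear. I could not measure the force on each post directly, and no verdict was reported.

- **Straightedge:** I took it by the grip, turned it in line with the posts and slid it flat to just short of them. I then slackened the fingers to 17 mm and pushed it home three times. Each push was about 6 to 6.5 N at the tool, of which about 2 N was drag, and the bar stopped moving. An even split would put roughly 2 N on each post, but I only infer that.
- **Weight:** I chose the small brass cylinder over the large brass one and the pink one. It was lowered at under 10 mm/s near the bar. The downward reading peaked at about 8 N just before release. I eased that off, opened the fingers and raised the arm straight up.
- **Last checks:** In the final wrist picture, the edge is within about 0.6 mm of touching both posts. My first reading of that picture put both gaps larger, at 1.2 mm (A) and 1.4 mm (B). The close crop showed I had missed the pale rim beyond the yellow line. An earlier scene-camera reading of about 1 mm at post B also disagreed, but its pixels are coarse.
- **Placement and bystanders:** The weight is within about 2 mm of the centre of the blue square. The jar, meter and screwdriver look unmoved in the final scene picture. The clock read about 20 s.

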